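# Seat a bat on the wheelhead pins

## Robot

A 6-joint arm with a two-finger parallel gripper is mounted at the origin on the work surface. World frame = base frame: x ahead of the robot, y to its left, z up, the work surface at z = 0. Lengths are in m, angles in degrees, forces in N, time in s.
With the tool pointing down it reaches from about 0.4 to 0.825 m from the base axis. Payload 7 kg.
Tool frame: the origin (TCP) lies at the very end of the fingers, on their centre line; the grasp point (between the pads) lies 19 mm behind it; z points along the fingers, y is the line along which they close (so a half turn about z gives the same grasp; the last joint's range is limited). The gripper opens to 88 mm and grips with 3 to 60 N. Pads are 19 mm wide; open, the fingers measure 130 mm over their backs; the gripper's body (78 mm by 193 mm) begins 47 mm behind the grasp point.
Start: joints at [87.783, 20.546, 0.682, 0, -70.136, -16.507], TCP at [0.217, 0.639, 0.227] pointing down, gripper open.
Joint ranges: [-176.03, 176.03], [-82.01, 121.73], [-58.28, 71.71], [-173.87, 95.51], [-174.79, -0.11], [-173.66, 173.66]. Speed limits (degrees/s): [136.94, 136.94, 172.46, 180, 180, 180].

## Interface

Orientations are given as [roll, pitch, yaw] about the fixed x, y, z axes, in that order (R = Rz(yaw) Ry(pitch) Rx(roll)).
In Python, from plant import ctrl gives the robot as it stands.
- The arm moves only by the tool carry_out, never from a script. Its argument "deltas" is a list that holds one entry, the list of rows, each a list of 5 numbers: the shift along the tool's x, y, z scaled (see below), then the turn about the tool's z scaled (see below), then the opening, from -1 (shut) to 1 (fully open). A call has 1 to 5 rows; each row is the pose to reach, as a shift and turn from the pose commanded when the call began, along the tool's axes at that moment, turning the shorter way round; what a row does not reach only later rows make up. The controller multiplies each number of a shift by 20 cm and each number of a turn by 2 pi rad. A row lasts 1/10 s, in which the tool goes at most 50 mm and 8.59 degrees, less where a joint would pass 70% of its speed; a pose out of reach is approached as far as the arm can. A call with a number of a shift or a turn outside -1 to 1 is refused whole. A call with a gripper value outside its range is refused whole. The fingers move at their own pace and stop on an object; the grip force is fixed at half the most. Time passes only in rows, so rows that repeat a pose let the fingers close. It gives the time, the measured TCP pose, the force, the opening and the grip force at its end, in the units of the state.
- ctrl.get_obs(): the state, without advancing time (a new reading comes with each control period).
- ctrl.snapshot(name): name is "side" or "top"; returns a dict with "color" (480x640x3 uint8, red, green, blue), "camera_matrix" (3x3 intrinsics, pixels), "R" (3x3) and "t" (3): a world point X has camera coordinates R X + t. Camera axes: x right, y down, z forward; pixel columns grow to the right and rows downward; lengths in m; the calibration is good to about 2 mm. A picture is of the moment at which its call begins. There is no depth.
- ctrl.close_job(): hands the job in; it is judged then, once.
Trained networks look in a picture, given as the dict that the camera call returned (one of the last four; its "shot" number tells which), for a name from the list of things; names that differ only in an ending like _2 or _b are one class to them, and where a whole thing is asked for, a point or a joint stands for the part that bears it (a point fixed in the world has none). Each returns a list of dicts, best first, with "p" (0 to 1); they miss things now and then, are a little off and sometimes report something else, mostly with a low value. They report only what shows in the picture. A call takes as long as a camera call.
- ctrl.search_frame(picture, name): "centre" ([column, row] in pixels, amid what is visible of it).
- ctrl.silhouettes(picture, name): "mask" (480x640 bool, what is visible of it) and "centre" ([column, row] in pixels, amid what is visible of it).
- ctrl.spot_point(picture, name): "centre" ([column, row] in pixels: a listed point, or the origin of a listed thing).
The state is a dict: "clock": time; "joint_pos": joint angles; "qvel": joint speeds; "tau": joint torques, N m; "tool_pos": TCP position; "orientation": TCP orientation; "force": force on the tool from outside, world axes, zero at the start; "moment": the same for the moment, N m; "opening": finger opening in m; "gripper_force": force on a finger pad.
Only numpy, scipy, OpenCV 4.12 (cv2) and the standard library are available. Lean on these libraries where they do the work, as an engineer would, in place of code of your own. Each camera call takes 0.05 s, during which the arm holds its last target. There are 200 camera calls.

## Task

The square plywood bat has been set down on the potter's wheel with its two holes off the pins. Push it sideways across the wheelhead, nudging its edges with the fingertips, until both holes drop over the two pins and the bat lies flat and fully down on the wheelhead. The bowl on it is freshly thrown: do not touch the bowl, do not lift the bat, and leave the other things on the wheel and table where they are.

Things in the scene. Friction and masses are not known exactly. Their poses are not given: they have to be found in the camera images.
- wheel: tabletop potter's wheel: white housing 340 mm (x) by 400 mm (y), fixed to the table, with a deck 112 mm above the table. Origin on the table under the spindle; z up.
- head_top (a point): centre of the top of the wheelhead, a flat metal disc 240 mm across, 20 mm thick, its top 160 mm above the table. z up; y runs along the line through both pins. It turns about z but stiffly (1.2 N m). Two dark strokes 6 mm wide, at its rim on the pins' radii, show where the hidden pins stand.
- pin_l (a point): tip of one pin, 75 mm from the centre of the wheelhead along its +y; an upright steel stud 10 mm in diameter standing 7 mm above the wheelhead, its top edge chamfered. Hidden under the bat at the start.
- pin_r (a point): tip of the other pin, the same, 75 mm from the centre along the wheelhead's -y.
- bat: square plywood bat, 210 by 210 by 12 mm, loose, 0.4 to 0.8 kg with the bowl stuck on it. Origin: centre of its underside; z up, x and y square to its edges; holes on its y axis, 75 mm either side. Seated, origin and y axis meet those of head_top. At the start it rests on the pin tips, sloping a few degrees, 10 to 30 mm off and turned up to 0.55 rad from it. Pushed over 30 mm off along y, it falls off a pin.
- hole_round (a point): centre, at the upper face, of the round hole, 13 mm in diameter with a thin metal ring let in round it, at the bat's +y; belongs over pin_l.
- hole_slot (a point): centre, at the upper face, of the slot, 13 mm along the bat's x by 19 mm along its y, edged in the same way, at the bat's -y; belongs over pin_r.
- bowl: clay bowl, soft and freshly thrown, stuck to the middle of the bat: 104 mm across the rim, 78 mm across the base, 58 mm tall. Origin: centre of its base, on the bat's upper face. Not to be touched.
- loop_tool: trimming tool with wooden handle and wire loop, 170 mm long, 12 mm thick, lying along its x on the deck of the wheel. Origin at its middle, underneath. Leave alone.
- rib: flat wooden rib with round ends, 121 mm by 36 mm by 6 mm, lying on the deck of the wheel. Origin at its middle, underneath. Leave alone.
- mug: white mug, 84 mm across, 92 mm tall, on the table right of the wheel. Origin: centre of its foot. Leave alone.
- rice_bowl: glazed bowl, 120 mm across, 60 mm tall, on the table right of the wheel. Origin: centre of its foot. Leave alone.
- tumbler: unglazed tumbler, 74 mm across, 100 mm tall, on the table left of the wheel. Origin: centre of its foot. Leave alone.
- glaze_jar: closed jar, 72 mm across, 85 mm tall, on the table left of the wheel. Origin: centre of its foot. Leave alone.
- brush: flat brush, 200 mm long, 42 mm wide, lying along its x on the table at the right. Origin at its middle, underneath. Leave alone.

How it is judged (in metres and radians):
At the end, for the whole second after the job is handed in: The bat lies flat on the wheelhead (underside within 2 mm of the top face, within 0.015 rad of parallel), the round hole over pin_l (centres within 4 mm) and the slot over pin_r (within 7 mm), and is at rest (z of bat in the frame of head_top between -0.002 and 0.002 m and angle between the z axis of bat and the z axis of head_top, either way round below 0.015 rad and horizontal distance between hole_round and pin_l below 0.004 m and horizontal distance between hole_slot and pin_r below 0.007 m and linear speed of bat below 0.01 m/s and angular speed of bat below 0.05 rad/s); the robot touches nothing.
It fails at once if the bat is lifted: its middle rises more than 8 mm above pin height (z of bat in the frame of head_top above 0.015 m).
It fails at once if the bat is tipped by more than 0.2 rad (angle between bat's own z axis and vertical above 0.2 rad).
It fails at once if the bowl is touched (contact force between any of the fingers, the arm and bowl above 0.3 N).
It fails at once if another thing on the wheel or table is moved by more than 25 mm (distance of any of loop_tool, rib, mug, rice_bowl, tumbler, glaze_jar, brush from where it was at the start of the episode above 0.025 m).
It also fails if it takes over 72 s, if anything falls off the work surface, if the arm or the gripper's body presses on something with over 40 N, if the wrist force passes 120 N, or if a joint passes its speed limit or range.

## Working session

There is one attempt and no reset: what is moved stays moved. The work goes in short steps, Python scripts to look and compute and a tool call to move; the robot and the scene stay as the last step left them, time stands still between calls to the robot, and variables do not carry over. Pictures are saved under pics/ and viewed, at most 11 in all, crops included, and the job is handed in when it is done.

Besides the shell and the picture viewer there is one more tool, called after "Request:" as name(argument=value, ...) on one line, values as JSON. carry_out: Moves the arm, as the interface text tells. Its arguments: {"type":"object","properties":{"deltas":{"type":"array"}},"required":["deltas"]}

```bash
mkdir -p pics; ls; cat > h.py <<'E'
from plant import ctrl
import numpy as np, cv2
def ray(s,px,z):
    K,R,t=map(np.array,(s["camera_matrix"],s["R"],s["t"]))
    d=R.T@np.linalg.inv(K)@np.array([px[0],px[1],1.]); c=-R.T@t
    return c+d*(z-c[2])/d[2]
def save(s,n): cv2.imwrite("pics/"+n,s["color"][:,:,::-1])
E
python3 - <<'E'
from h import *
o=ctrl.get_obs(); print(o["clock"],o["tool_pos"],o["orientation"],o["force"])
ims=[]
for n in("top","side"):
    s=ctrl.snapshot(n); ims.append(s["color"])
    print(n,np.round(-np.array(s["R"]).T@s["t"],3))
    for k,z in(("head_top",.16),("hole_round",.178),("hole_slot",.178),("bat",.166),("bowl",.178),("wheel",0),("loop_tool",.112),("rib",.112),("pin_l",.167),("pin_r",.167)):
        for r in ctrl.spot_point(s,k)[:1]: print(k,np.round(r["centre"],1),round(r["p"],2),np.round(ray(s,r["centre"],z),4))
    save(s,n+"0.png")
E
```

```text
pics
0.0 [0.21653956 0.63880252 0.22561608] [ 1.79905594e+02 -6.59172741e-03 -1.87309855e+01] [-1.19463194  0.22072705  0.01770346]
top [3.250e-01 1.000e-03 1.178e+00]
head_top [252.9 202.9] 0.66 [0.6193 0.1513 0.16  ]
hole_round [251.5 205.4] 0.65 [0.6081 0.1518 0.178 ]
hole_slot [313.2 223.3] 0.82 [0.5622 0.0095 0.178 ]
bat [282.  214.1] 0.86 [0.5888 0.0821 0.166 ]
bowl [281.9 211. ] 0.84 [0.5931 0.0813 0.178 ]
loop_tool [217.6 233.2] 0.74 [0.5583 0.2442 0.112 ]
rib [362.  214.8] 0.85 [ 0.5966 -0.1104  0.112 ]
pin_l [320.6 221.3] 0.97 [ 0.5692 -0.0077  0.167 ]
pin_r [320.6 221.3] 0.97 [ 0.5692 -0.0077  0.167 ]
side [0.409 0.803 0.737]
hole_round [250.9 247.5] 0.66 [0.6083 0.1547 0.178 ]
hole_slot [286.8 209.5] 0.71 [0.5633 0.0176 0.178 ]
bat [267.5 229.8] 0.93 [0.5927 0.0794 0.166 ]
bowl [268.1 228. ] 0.83 [0.5889 0.0885 0.178 ]
wheel [282.4 287.3] 0.89 [0.5655 0.0761 0.    ]
loop_tool [270.7 308.7] 0.79 [0.5526 0.2448 0.112 ]
rib [286.6 200.4] 0.46 [ 0.5891 -0.1136  0.112 ]
pin_l [270.2 309.3] 0.41 [0.5405 0.2954 0.167 ]
pin_r [270.2 309.3] 0.41 [0.5405 0.2954 0.167 ]
```

```bash
python3 - <<'E'
import cv2
a=cv2.imread("pics/top0.png")[130:290,180:390]; cv2.imwrite("pics/ctop.png",cv2.resize(a,None,fx=3.7,fy=3.7,interpolation=cv2.INTER_CUBIC))
a=cv2.imread("pics/side0.png"); cv2.imwrite("pics/cside.png",a)
E
```

```text
(no output)
```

View pics/ctop.png

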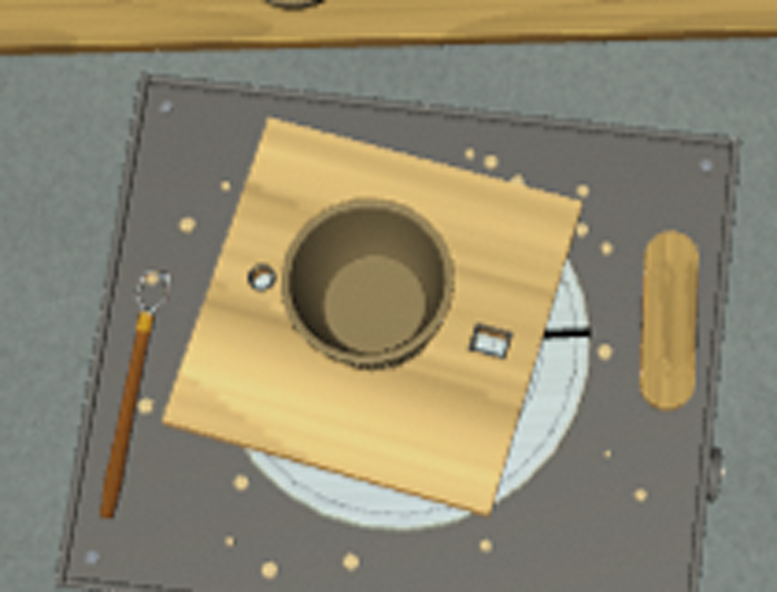

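View pics/cside.png

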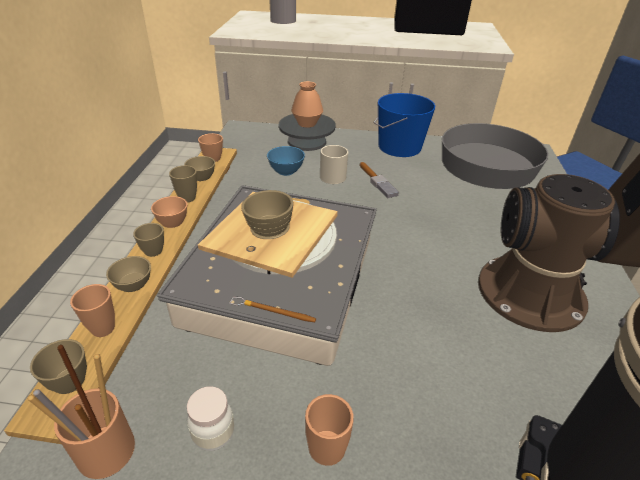

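The top crop shows the bat turned about -18°, with the round hole at crop (262,278), the slot at (490,341) and the right pin stroke at (567,332). The side view shows the left stroke just under the bat near (268,271). Next I fit the disc rim and the strokes.

```bash
cat >> h.py <<'E'
from scipy.optimize import least_squares
def project(s,X):
    K,R,t=map(np.array,(s["camera_matrix"],s["R"],s["t"]))
    p=K@(R@np.asarray(X,float).T+t[:,None]); return (p[:2]/p[2]).T
E
python3 - <<'E'
from h import *
s=ctrl.snapshot("top"); c=lambda q:(np.array(q)+.5)/3.7+[180,130]-.5
rim=np.array([ray(s,c(q),.16)[:2] for q in[(570,262),(588,330),(580,375),(555,425),(495,497),(400,528),(320,508),(250,455)]])
f=least_squares(lambda p:np.hypot(*(rim-p).T)-.12,[.57,.07]); print("head",f.x,np.round(f.fun,4))
for q in[(545,335),(590,331)]: print("stroke",ray(s,c(q),.16)-[*f.x,.16])
S=ctrl.snapshot("side")
for q in[(268,271)]: print("strokeL",ray(S,q,.16)-[*f.x,.16])
cor=np.array([ray(s,c(q),.176)[:2] for q in[(268,117),(582,202),(490,515),(163,421)]])
print("corners",cor,"ctr",cor.mean(0)); 
for i in range(4):
    d=cor[(i+1)%4]-cor[i]; print(np.hypot(*d),np.degrees(np.arctan2(d[1],d[0]))%90-90)
# rim by colour: local crop side
a=S["color"][190:290,190:350,::-1]; cv2.imwrite("pics/s1.png",cv2.resize(a,None,fx=5,fy=5,interpolation=cv2.INTER_CUBIC))
E
```

```text
head [0.57524899 0.07172347] [ 0.0006  0.0018 -0.0008 -0.004   0.0011  0.0029 -0.0005 -0.0013]
stroke [-1.95823415e-03 -9.44213175e-02 -8.32667268e-17]
stroke [ 1.87956228e-06 -1.23006380e-01 -8.32667268e-17]
strokeL [-8.84980821e-03  1.23979301e-01  2.77555756e-17]
corners [[ 0.71710639  0.15151626]
 [ 0.65551343 -0.04799677]
 [ 0.4571371   0.01417809]
 [ 0.52008177  0.21519662]] ctr [0.58745967 0.08322355]
0.20880407151847188 -17.156317951428022
0.2078915146197879 -17.401968237377105
0.21064302400346177 -17.38683518534485
0.20706010808680475 -17.911362064853762
```

View pics/s1.png

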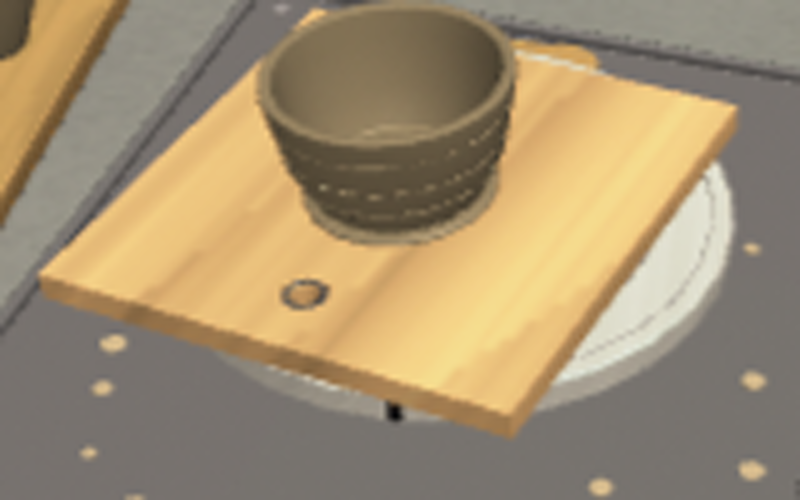

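The side crop shows the left stroke at crop (394,405), i.e. (268.8,270.8) px, and the bat's near edge overhanging the disc. From this the head is at about (0.573,0.0715) with yaw of about 2°, and the bat is at (0.5875,0.083) with yaw -17.5°. My plan is to rotate it half by pushing the +x edge and half by pushing the +y edge. First I fly over.

Request:
carry_out(deltas=[[[0.85,0.44,-0.4,0,1],[0.85,0.44,-0.4,0,1],[0.85,0.44,-0.4,0,1],[0.85,0.44,-0.4,0,1],[0.85,0.44,-0.4,0,1]]])

```text
clock: 1.7
tool_pos: [0.3526, 0.499, 0.3103]
orientation: [-179.7, -0.1, -18.9]
force: [-0.2, 0.4, 0.5]
opening: 0.0875
gripper_force: 0.0
```

Request:
carry_out(deltas=[[[0.85,0.44,0,0,1],[0.85,0.44,0,0,1],[0.85,0.44,0,0,1],[0.85,0.44,0,0,1],[0.85,0.44,0,0,1]]])

```text
clock: 2.2
tool_pos: [0.4847, 0.3602, 0.3065]
orientation: [180.0, -0.0, -19.0]
force: [-0.6, -0.5, 0.2]
opening: 0.0876
gripper_force: 0.0
```

Request:
carry_out(deltas=[[[0.85,0.44,0,0,1],[0.85,0.44,0,0,1],[0.85,0.44,0,0,1],[0.85,0.44,0,0,1],[0.85,0.44,0,0,1]]])

```text
clock: 2.7
tool_pos: [0.6173, 0.2224, 0.3054]
orientation: [179.9, 0.0, -19.0]
force: [-0.6, -0.0, -0.8]
opening: 0.0878
gripper_force: 0.0
```

Request:
carry_out(deltas=[[[0.87,0.45,0,-0.057,1],[0.87,0.45,0,-0.057,1],[0.87,0.45,0,-0.057,1],[0.87,0.45,0,-0.057,1],[0.87,0.45,0,-0.057,1]]])

```text
clock: 3.2
tool_pos: [0.7532, 0.0806, 0.3038]
orientation: [179.9, 0.2, 1.5]
force: [0.4, 0.4, -1.2]
opening: 0.0879
gripper_force: 0.0
```

Request:
carry_out(deltas=[[[0,0,0.69,0,1],[0,0,0.69,0,1],[0,0,0.69,0,1],[0,0,0.69,0,1],[-0.05,0,0.69,0,1]]])

```text
clock: 3.7
tool_pos: [0.7414, 0.0847, 0.1686]
orientation: [179.9, 0.0, 1.8]
force: [0.0, -0.1, 1.0]
opening: 0.0877
gripper_force: 0.0
```

Request:
carry_out(deltas=[[[-0.03,0,0,0,1],[-0.06,0,0,0,1],[-0.09,0,0,0,1],[-0.12,0,0,0,1],[-0.15,0,0,0,1]]])

```text
clock: 4.2
tool_pos: [0.7123, 0.0835, 0.1709]
orientation: [-179.9, -0.3, 1.8]
force: [4.4, 0.6, 4.7]
opening: 0.0874
gripper_force: 2.6
```

Request:
carry_out(deltas=[[[-0.015,0,0,0,1],[-0.03,0,0,0,1],[-0.045,0,0,0,1],[-0.06,0,0,0,1],[-0.06,0,0,0,1]]])

```text
clock: 4.7
tool_pos: [0.701, 0.0832, 0.1711]
orientation: [-179.9, -0.4, 1.8]
force: [4.7, 0.5, 7.2]
opening: 0.0876
gripper_force: 3.6
```

```bash
cat >> h.py <<'E'
def look(name):
    out=[]
    for n,(r0,r1,c0,c1) in(("top",(140,270,190,370)),("side",(170,300,180,360))):
        s=ctrl.snapshot(n)
        for k in("hole_round","hole_slot","bat"):
            for r in ctrl.spot_point(s,k)[:1]: print(n,k,np.round(r["centre"],1),round(r["p"],2),np.round(ray(s,r["centre"],.166 if k=="bat" else .176)[:2],4))
        out.append(cv2.resize(s["color"][r0:r1,c0:c1,::-1],None,fx=4.4,fy=4.4,interpolation=cv2.INTER_CUBIC)[:,:792])
    for i,o in enumerate(out): cv2.imwrite(f"pics/{name}{i}.png",o)
E
python3 -c "
from h import *
look('a')"
```

```text
top hole_round [252.2 203.3] 0.58 [0.6137 0.1505]
top hole_slot [309.8 222.9] 0.6 [0.5638 0.0173]
top bat [282.3 214.6] 0.96 [0.5876 0.0814]
side hole_round [247.6 249.5] 0.74 [0.6138 0.1593]
side hole_slot [285.6 207.1] 0.87 [0.5681 0.0062]
side bat [266.8 230.5] 0.94 [0.5936 0.082 ]
```

View pics/a1.png

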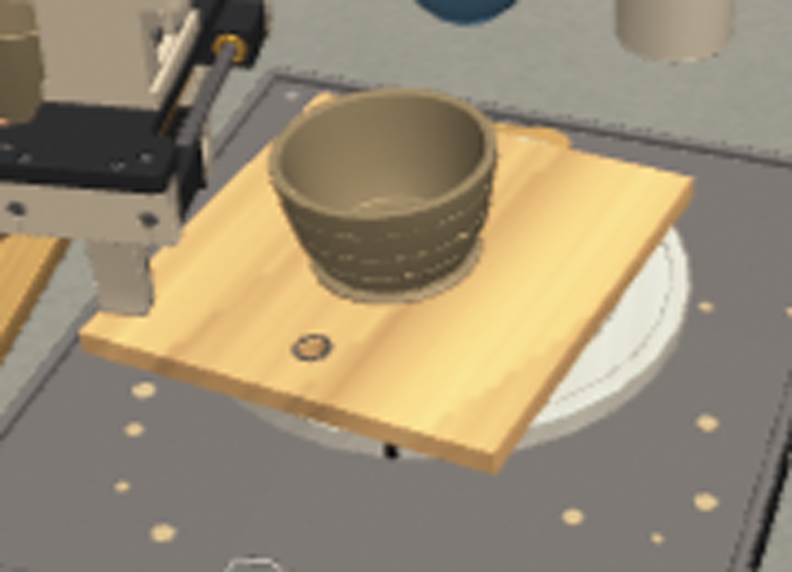

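The side picture shows the fingertip standing on top of the bat near its low corner, at crop (125,310), so the tip was too high. I lift off, back out and go in lower.

Request:
carry_out(deltas=[[[0,0,-0.1,0,1],[0,0,-0.1,0,1],[0.21,0,-0.1,0,1],[0.21,0,-0.1,0,1],[0.21,0,0.018,0,1]]])

```text
clock: 5.6
tool_pos: [0.7426, 0.0841, 0.1664]
orientation: [-180.0, -0.2, 1.8]
force: [0.6, 0.4, 0.2]
opening: 0.0881
gripper_force: 0.0
```

Request:
carry_out(deltas=[[[0,0,0,0,1],[0,0,0,0,1]]])

```text
clock: 5.8
tool_pos: [0.74, 0.0838, 0.1641]
orientation: [179.9, 0.1, 1.8]
force: [1.4, 0.1, 0.6]
opening: 0.0876
gripper_force: 0.0
```

Request:
carry_out(deltas=[[[0,0,0.012,0,1],[-0.05,0,0.012,0,1],[-0.07,0,0.012,0,1],[-0.09,0,0.012,0,1],[-0.11,0,0.012,0,1]]])

```text
clock: 6.3
tool_pos: [0.7194, 0.0839, 0.1636]
orientation: [-180.0, -0.2, 1.8]
force: [4.3, 1.8, 0.5]
opening: 0.0874
gripper_force: 1.8
```

Request:
carry_out(deltas=[[[-0.02,0,0,0,1],[-0.04,0,0,0,1],[-0.06,0,0,0,1],[-0.08,0,0,0,1],[-0.08,0,0,0,1]]])

```text
clock: 6.8
tool_pos: [0.7033, 0.0832, 0.1637]
orientation: [-180.0, -0.1, 1.8]
force: [4.0, 1.8, 2.0]
opening: 0.0878
gripper_force: 1.8
```

```bash
python3 -c "
from h import *
look('b')"
```

```text
top hole_round [252.3 213.7] 0.67 [0.5887 0.1501]
top hole_slot [314.5 226.5] 0.96 [0.5551 0.0067]
top bat [283.  222.4] 0.9 [0.5688 0.0799]
side hole_round [262.  244.8] 0.87 [0.5897 0.1409]
side hole_slot [296.4 203. ] 0.92 [ 0.5475 -0.0133]
side bat [277.6 226.1] 0.64 [0.5746 0.0635]
```

Request:
carry_out(deltas=[[[0.1,0,0,0,1],[0.1,0,-0.55,0,1],[0.1,0,-0.55,0,1],[0.1,0,-0.55,0,1],[0.1,0,-0.55,0,1]]])

```text
clock: 7.7
tool_pos: [0.7226, 0.0835, 0.2748]
orientation: [-180.0, -0.1, 1.8]
force: [-0.8, 0.7, -0.3]
opening: 0.0872
gripper_force: 0.0
```

Request:
carry_out(deltas=[[[-0.85,-0.86,0,0.11,1],[-0.85,-0.86,0,0.11,1],[-0.85,-0.86,0,0.11,1],[-0.85,-0.86,0,0.11,1],[-0.85,-0.86,0,0.11,1]]])

```text
clock: 8.2
tool_pos: [0.5444, 0.2502, 0.2705]
orientation: [179.7, 0.1, -38.1]
force: [0.1, 1.5, -0.6]
opening: 0.0878
gripper_force: 0.0
```

Request:
carry_out(deltas=[[[0,0,0,0.11,1],[0,0,0,0.11,1],[0,0,0,0.11,1],[0,0,0,0.11,1],[0,0,0,0.11,1]]])

```text
clock: 8.7
tool_pos: [0.5458, 0.2492, 0.2704]
orientation: [179.7, -0.1, -77.7]
force: [0.5, 0.1, 0.1]
opening: 0.0876
gripper_force: 0.0
```

Request:
carry_out(deltas=[[[0,0,0,0.03,1],[0,0,0,0.03,1],[0,0,0,0.03,1]]])

```text
clock: 9.0
tool_pos: [0.5462, 0.2493, 0.2706]
orientation: [179.8, -0.1, -88.2]
force: [-0.4, 0.5, 0.1]
opening: 0.088
gripper_force: 0.0
```

```bash
python3 -c "
from h import *
look('b')"
```

```text
top hole_round [255.3 212.6] 0.75 [0.5912 0.1432]
top hole_slot [316.7 225.1] 0.56 [0.5583 0.0015]
top bat [284.1 221.9] 0.64 [0.57   0.0773]
side hole_round [263.6 245.6] 0.8 [0.5861 0.1428]
side bat [276.4 226.1] 0.67 [0.577 0.064]
```

View pics/b0.png

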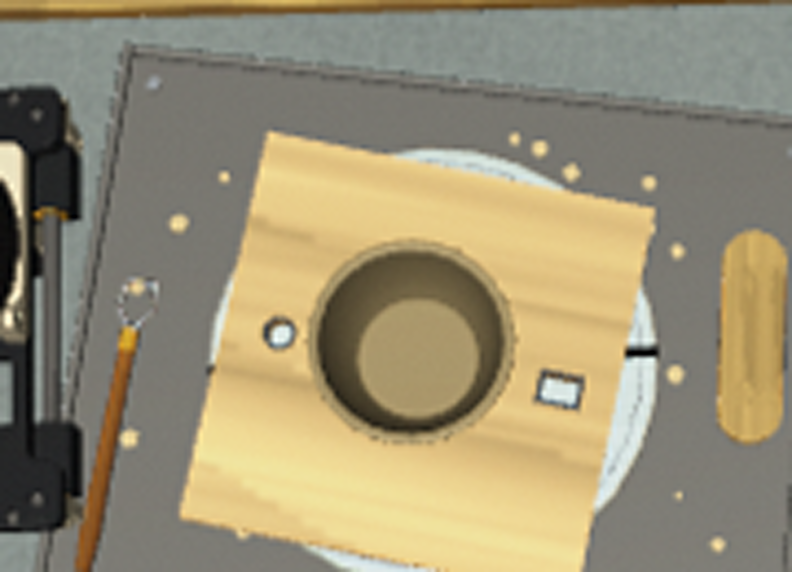

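The top crop shows both strokes, at (211,369) and (641,351), the round hole at (280,334) and the slot at (559,391). Now I compute the poses.

```bash
cat >> h.py <<'E'
def pose(cl,cr,hr,hs,zc=.176,f=4.4,o=(190,140)):
    s=ctrl.snapshot("top"); c=lambda q:(np.array(q)+.5)/f+o-.5
    l,r=[ray(s,c(q),.16)[:2] for q in(cl,cr)]; a,b=[ray(s,c(q),zc)[:2] for q in(hr,hs)]
    y=lambda p,q:np.degrees(np.arctan2(-(p-q)[0],(p-q)[1]))
    print("head",(l+r)/2,y(l,r),np.hypot(*(l-r)),"bat",(a+b)/2,y(a,b),np.hypot(*(a-b)))
E
python3 -c "
from h import *
pose((210,369),(657,350),(280,334),(559,391))"
```

```text
head [0.57259962 0.06828371] 1.2037797725790222 0.2384129961918037 bat [0.56731418 0.07486323] -13.111672584895077 0.15002245062707142
```

Request:
carry_out(deltas=[[[0,0,0.535,0,1],[0,0,0.535,0,1],[0,0,0.535,0,1],[0.06,0,0.535,0,1],[0.14,0,0.535,0,1]]])

```text
clock: 9.95
tool_pos: [0.5498, 0.2223, 0.1678]
orientation: [-179.9, 0.0, -88.1]
force: [1.2, -0.4, 0.7]
opening: 0.0876
gripper_force: 0.0
```

Request:
carry_out(deltas=[[[0.03,0,0,0,1],[0.06,0,0,0,1],[0.085,0,0,0,1],[0.11,0,0,0,1],[0.135,0,0,0,1]]])

```text
clock: 10.45
tool_pos: [0.5497, 0.1959, 0.1666]
orientation: [-179.9, 0.1, -88.2]
force: [-1.9, 4.6, 2.8]
opening: 0.0877
gripper_force: 2.2
```

```bash
python3 -c "
from h import *
look('c')"
```

```text
top hole_round [259.  210.5] 0.79 [0.596  0.1346]
top hole_slot [324.9 226.1] 0.67 [ 0.5555 -0.0173]
top bat [322.1 224.2] 0.69 [ 0.5625 -0.0111]
side hole_round [266.  240.3] 0.59 [0.585  0.1259]
side hole_slot [289.2 200.6] 0.86 [ 0.5649 -0.02  ]
side bat [274.8 224. ] 0.77 [0.5818 0.0573]
```

```bash
cat >> h.py <<'E'
def batpose(z=.176):
    for n in("top","side"):
        s=ctrl.snapshot(n); r=ctrl.silhouettes(s,"bat")
        if not r: print(n,"none"); continue
        m=cv2.dilate(r[0]["mask"].astype(np.uint8),np.ones((3,3)))
        cs,_=cv2.findContours(r[0]["mask"].astype(np.uint8),cv2.RETR_EXTERNAL,cv2.CHAIN_APPROX_NONE)
        q=max(cs,key=cv2.contourArea)[:,0].astype(float)
        W=np.array([ray(s,p,z)[:2] for p in q])*1000
        b=cv2.minAreaRect(cv2.convexHull(W.astype(np.float32)))
        print(n,round(r[0]["p"],2),"c",np.round(b[0],1),"size",np.round(b[1],1),"yaw",round((b[2]+45)%90-45,1))
E
python3 -c "
from h import *
batpose(); look('c')"
```

```text
top 0.85 c [574.3  62.1] size [212.2 214.8] yaw -9.8
side 0.65 c [506.7  -3.8] size [ 97.6 113.6] yaw -11.7
top hole_round [257.6 212.9] 0.9 [0.5904 0.1379]
top hole_slot [318.9 225.6] 0.88 [ 0.557  -0.0035]
top bat [289.5 220.3] 0.83 [0.5735 0.0647]
side hole_round [265.8 239.8] 0.84 [0.5858 0.1244]
side hole_slot [292.5 201.2] 0.6 [ 0.5572 -0.0189]
side bat [274.9 223.1] 0.87 [0.5823 0.0542]
```

View pics/c1.png

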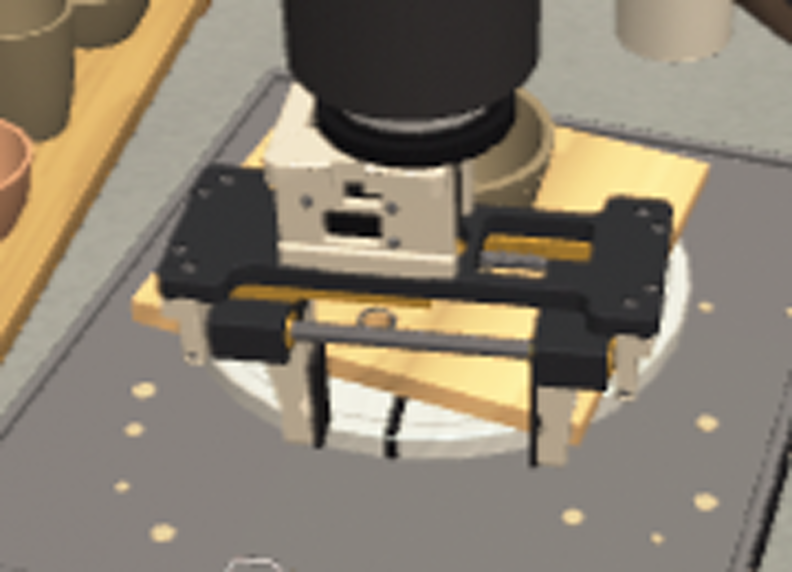

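The side crop shows the fingers against the bat's near edge, with the corner at the left finger. The bat is at about (0.574,0.065), yaw about -10.5°. Next I push the -x edge near its -y corner towards +x.

Request:
carry_out(deltas=[[[-0.1,0,0,0,1],[-0.1,0,-0.6,0,1],[-0.1,0,-0.6,0,1],[-0.1,0,-0.6,0,1],[-0.1,0,-0.6,0,1]]])

```text
clock: 11.95
tool_pos: [0.5496, 0.2163, 0.2893]
orientation: [-179.7, 0.1, -88.2]
force: [0.2, 0.2, -0.9]
opening: 0.0875
gripper_force: 0.0
```

Request:
carry_out(deltas=[[[0.87,0.68,0,-0.11,1],[0.87,0.68,0,-0.11,1],[0.87,0.68,0,-0.11,1],[0.87,0.68,0,-0.11,1],[0.87,0.68,0,-0.11,1]]])

```text
clock: 12.45
tool_pos: [0.4149, 0.0345, 0.2846]
orientation: [179.9, 0.1, -48.3]
force: [0.2, 0.5, 0.6]
opening: 0.0879
gripper_force: 0.0
```

Request:
carry_out(deltas=[[[0,0,0,-0.11,1],[0,0,0,-0.11,1],[0,0,0,-0.11,1],[0,0,0,-0.11,1],[0,0,0,-0.11,1]]])

```text
clock: 12.95
tool_pos: [0.4173, 0.037, 0.2844]
orientation: [179.9, 0.1, -8.7]
force: [0.2, -0.3, 0.5]
opening: 0.0877
gripper_force: 0.0
```

Request:
carry_out(deltas=[[[0,0,0,-0.029,1],[0,0,0,-0.029,1],[0,0,0,-0.029,1]]])

```text
clock: 13.25
tool_pos: [0.4175, 0.037, 0.2844]
orientation: [179.9, 0.1, 1.5]
force: [-0.7, -0.1, -1.3]
opening: 0.0872
gripper_force: 0.0
```

```bash
python3 -c "
from h import *
batpose(); look('d')"
```

```text
top 0.81 c [601.9  57.1] size [214.5 156.2] yaw -10.7
side 0.96 c [569.9  53.4] size [263.  210.3] yaw -9.3
top hole_round [258.6 210. ] 0.78 [0.5973 0.1356]
top hole_slot [320.3 223.1] 0.71 [ 0.5628 -0.0069]
side hole_round [265.8 242.7] 0.72 [0.5838 0.1333]
side hole_slot [288.1 200.3] 0.63 [ 0.5675 -0.0208]
side bat [278.1 227.8] 0.82 [0.5724 0.0691]
```

Request:
carry_out(deltas=[[[0,0,0.605,0,1],[0,0,0.605,0,1],[0,0,0.605,0,1],[0,0,0.605,0,1],[0.08,0,0.605,0,1]]])

```text
clock: 14.35
tool_pos: [0.4339, 0.0372, 0.1655]
orientation: [180.0, -0.0, 1.5]
force: [1.4, 1.1, -0.2]
opening: 0.0876
gripper_force: 0.0
```

Request:
carry_out(deltas=[[[0.03,0,0.01,0,1],[0.06,0,0.01,0,1],[0.09,0,0.01,0,1],[0.12,0,0.01,0,1],[0.15,0,0.01,0,1]]])

```text
clock: 14.85
tool_pos: [0.4585, 0.0357, 0.1604]
orientation: [179.8, 0.7, 1.2]
force: [-24.7, -7.5, 5.8]
opening: 0.0874
gripper_force: 12.9
```

```bash
python3 -c "
from h import *
batpose(); look('d')"
```

```text
top 0.97 c [606.3  64.4] size [210.7 166.2] yaw -4.7
side 0.87 c [579.8  56.1] size [253.8 214.1] yaw -4.9
top hole_round [256.5 209.4] 0.77 [0.5988 0.1405]
top hole_slot [316.4 217.9] 0.55 [0.5753 0.0019]
side hole_round [261.8 242.2] 0.62 [0.5919 0.1331]
side hole_slot [280.3 203.6] 0.71 [ 0.5821 -0.0051]
side bat [272.8 228.3] 0.69 [0.5829 0.0726]
```

The force is high: the other finger is at the disc rim, because the tip is too low. I back off, raise it 4 mm and look.

Request:
carry_out(deltas=[[[-0.08,0,0,0,1],[-0.12,0,-0.02,0,1],[-0.12,0,-0.02,0,1]]])

```text
clock: 15.75
tool_pos: [0.4408, 0.038, 0.1679]
orientation: [-179.9, -0.2, 1.5]
force: [0.8, -0.1, 0.4]
opening: 0.0878
gripper_force: 0.0
```

```bash
python3 -c "
from h import *
batpose(); look('d')"
```

```text
top 0.77 c [598.1  64.5] size [213.6 184.5] yaw -5.3
side 0.88 c [581.   56.4] size [248.8 212.7] yaw -4.6
top hole_round [257.1 214.4] 0.79 [0.5868 0.139 ]
top hole_slot [322.6 215.2] 0.88 [ 0.5814 -0.0126]
top bat [287.1 215.6] 0.6 [0.5849 0.0702]
side hole_round [264.4 242.4] 0.82 [0.5867 0.1329]
side hole_slot [281.5 202. ] 0.56 [ 0.5807 -0.0117]
side bat [271.3 227.4] 0.82 [0.5866 0.0701]
```

View pics/d1.png

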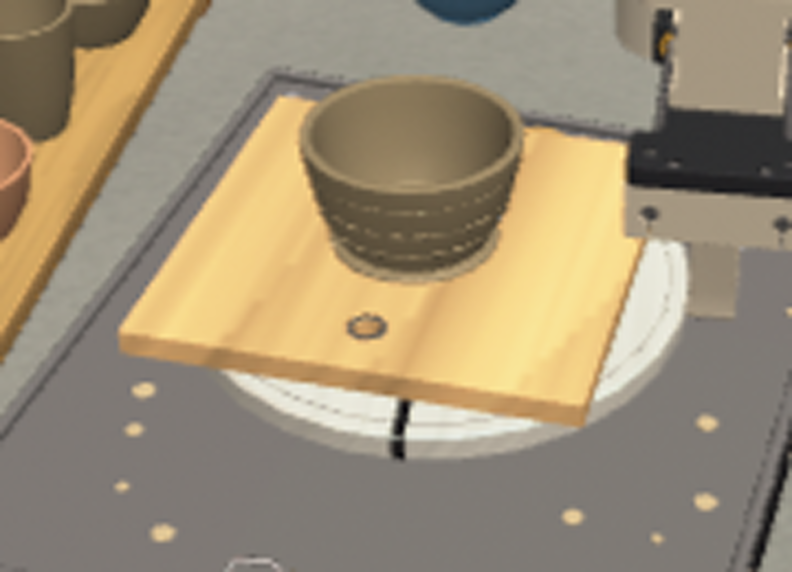

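The side crop shows the bat turned about -5°, with the round hole at (366,327) and the left stroke at (400,430). Next I push the -y edge near its +x corner towards +y.

Request:
carry_out(deltas=[[[-0.06,0,0,0,1],[-0.06,0,-0.61,0,1],[-0.06,0,-0.61,0,1],[-0.06,0,-0.61,0,1],[-0.06,0,-0.61,0,1]]])

```text
clock: 16.85
tool_pos: [0.4292, 0.0377, 0.2923]
orientation: [-179.9, -0.4, 1.5]
force: [-1.3, 0.5, -0.2]
opening: 0.0876
gripper_force: 0.0
```

Request:
carry_out(deltas=[[[0.91,0.71,0,0.11,1],[0.91,0.71,0,0.11,1],[0.91,0.71,0,0.11,1],[0.91,0.71,0,0.11,1],[0.91,0.71,0,0.11,1]]])

```text
clock: 17.35
tool_pos: [0.6148, -0.1021, 0.2863]
orientation: [179.9, 0.1, -38.6]
force: [0.0, -0.2, -0.2]
opening: 0.0877
gripper_force: 0.0
```

Request:
carry_out(deltas=[[[0,0,0,0.11,1],[0,0,0,0.11,1],[0,0,0,0.11,1],[0,0,0,0.11,1],[0,0,0,0.11,1]]])

```text
clock: 17.85
tool_pos: [0.6127, -0.0999, 0.2872]
orientation: [179.9, 0.0, -78.1]
force: [-0.4, -0.2, -0.0]
opening: 0.0876
gripper_force: 0.0
```

Request:
carry_out(deltas=[[[0,0,0,0.029,1],[0,0,0.3,0.029,1],[0,0,0.3,0.029,1],[0,0,0.3,0.029,1]]])

```text
clock: 18.25
tool_pos: [0.6118, -0.1002, 0.2262]
orientation: [179.7, -0.0, -88.1]
force: [-0.3, 0.1, 1.5]
opening: 0.0877
gripper_force: 0.0
```

```bash
python3 -c "
from h import *
batpose(); look('e')"
```

```text
top 0.69 c [578.   14.3] size [106.3 211.8] yaw -4.4
side 0.95 c [580.3  55.6] size [256.1 215.4] yaw -5.3
top hole_round [360.8 216.3] 0.56 [ 0.5768 -0.1008]
top hole_slot [322.  218.1] 0.77 [ 0.5746 -0.0111]
top bat [285.2 220.2] 0.95 [0.574  0.0747]
side hole_round [262.5 240.6] 0.66 [0.5916 0.128 ]
side hole_slot [284.9 200.9] 0.95 [ 0.5741 -0.0173]
side bat [272.2 225.8] 0.74 [0.5859 0.0644]
```

View pics/e0.png

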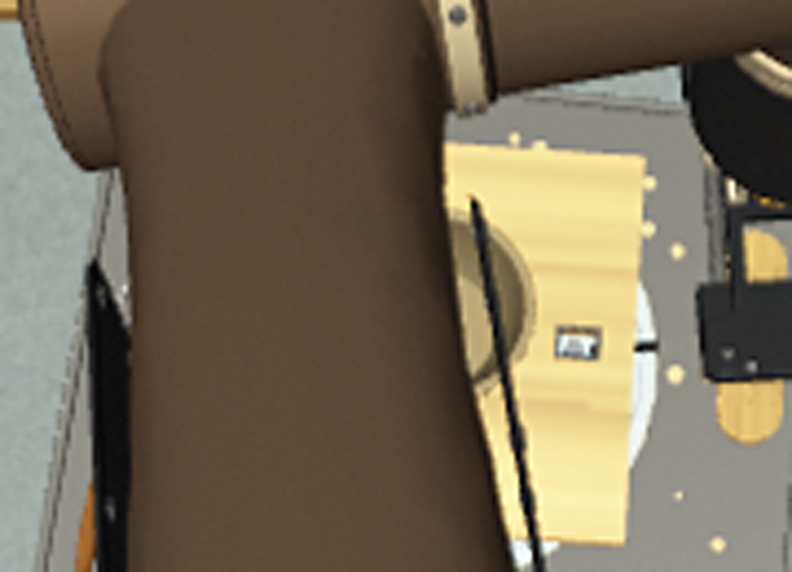

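```bash
python3 - <<'E'
from h import *
s=ctrl.snapshot("top"); c=lambda q:(np.array(q)+.5)/4.4+(190,140)-.5
a,b=[ray(s,c(q),.176)[:2] for q in((645,153),(625,546))]; d=a-b; print(a,b,np.hypot(*d),"yaw",np.degrees(np.arctan2(d[1],d[0])),"slot",ray(s,c((578,343)),.177),"rim",ray(s,c((657,346)),.16))
E
```

```text
[ 0.67977175 -0.04701252] [ 0.46782802 -0.03040171] 0.2125936605777005 yaw -4.481319986581695 slot [ 0.57564569 -0.00871109  0.177     ] rim [ 0.57729761 -0.05096444  0.16      ]
```

Request:
carry_out(deltas=[[[0,0,0.31,0,1],[0,0,0.31,0,1],[-0.06,0,0.31,0,1],[-0.14,0,0.31,0,1],[-0.19,0,0.31,0,1]]])

```text
clock: 19.4
tool_pos: [0.6135, -0.0606, 0.1683]
orientation: [-179.9, 0.0, -88.2]
force: [1.4, 0.3, 0.5]
opening: 0.0879
gripper_force: 0.0
```

Request:
carry_out(deltas=[[[-0.015,0,0,0,1],[-0.03,0,0,0,1],[-0.045,0,0,0,1],[-0.06,0,0,0,1],[-0.06,0,0,0,1]]])

```text
clock: 19.9
tool_pos: [0.6127, -0.0503, 0.1672]
orientation: [-179.9, -0.0, -88.2]
force: [1.8, -2.9, 2.5]
opening: 0.0876
gripper_force: 1.8
```

```bash
python3 -c "
from h import *
batpose(); look('f')"
```

```text
top 0.97 c [567.6  46.6] size [210.1 141.8] yaw 6.4
side 0.59 c [576.4  62.9] size [253.6 212.3] yaw -3.4
top hole_slot [316.5 216.6] 0.62 [0.5784 0.0016]
top bat [287.4 219.8] 0.72 [0.5748 0.0696]
side hole_round [265.6 245.7] 0.92 [0.5822 0.1424]
side hole_slot [283.6 205.2] 0.96 [ 5.737e-01 -2.000e-04]
side bat [273.1 228.3] 0.74 [0.5823 0.0725]
```

Request:
carry_out(deltas=[[[0.1,0,0,0,1],[0.1,0,-0.61,0,1],[0.1,0,-0.61,0,1],[0.1,0,-0.61,0,1],[0.1,0,-0.61,0,1]]])

```text
clock: 21.0
tool_pos: [0.6136, -0.0695, 0.2921]
orientation: [-179.7, 0.1, -88.2]
force: [-0.7, -0.1, -0.5]
opening: 0.0876
gripper_force: 0.0
```

Request:
carry_out(deltas=[[[-0.85,-0.61,0,-0.11,1],[-0.85,-0.61,0,-0.11,1],[-0.85,-0.61,0,-0.11,1],[-0.85,-0.61,0,-0.11,1],[-0.85,-0.61,0,-0.11,1]]])

```text
clock: 21.5
tool_pos: [0.7298, 0.1086, 0.2841]
orientation: [179.8, 0.2, -48.1]
force: [0.2, -0.9, -0.3]
opening: 0.0878
gripper_force: 0.0
```

Request:
carry_out(deltas=[[[0,0,0,-0.11,1],[0,0,0,-0.11,1],[0,0,0,-0.11,1],[0,0,0,-0.11,1],[0,0,0,-0.11,1]]])

```text
clock: 22.0
tool_pos: [0.7281, 0.1043, 0.2862]
orientation: [180.0, 0.2, -8.6]
force: [-0.5, -0.1, 0.1]
opening: 0.0875
gripper_force: 0.0
```

Request:
carry_out(deltas=[[[0,0,0,-0.031,1],[0,0,0.3,-0.031,1],[0,0,0.3,-0.031,1],[0,0,0.3,-0.031,1]]])

```text
clock: 22.4
tool_pos: [0.7273, 0.1035, 0.2249]
orientation: [179.9, 0.4, 2.1]
force: [-0.1, -0.7, 1.0]
opening: 0.0876
gripper_force: 0.0
```

```bash
python3 -c "
from h import *
batpose(); look('g')"
```

```text
top 0.92 c [579.3  72.4] size [210.6 212.2] yaw -3.3
side 0.71 c [577.8  63.1] size [248.  214.1] yaw -3.2
top hole_round [254.9 216.8] 0.79 [0.5812 0.1441]
top hole_slot [317.  217.3] 0.79 [5.767e-01 5.000e-04]
top bat [286.9 219.8] 0.95 [0.5748 0.0708]
side hole_round [265.7 244.4] 0.89 [0.5828 0.1385]
side hole_slot [283.2 205.4] 0.57 [0.5745 0.0007]
side bat [276.  230.2] 0.65 [0.575  0.0779]
```

View pics/g0.png

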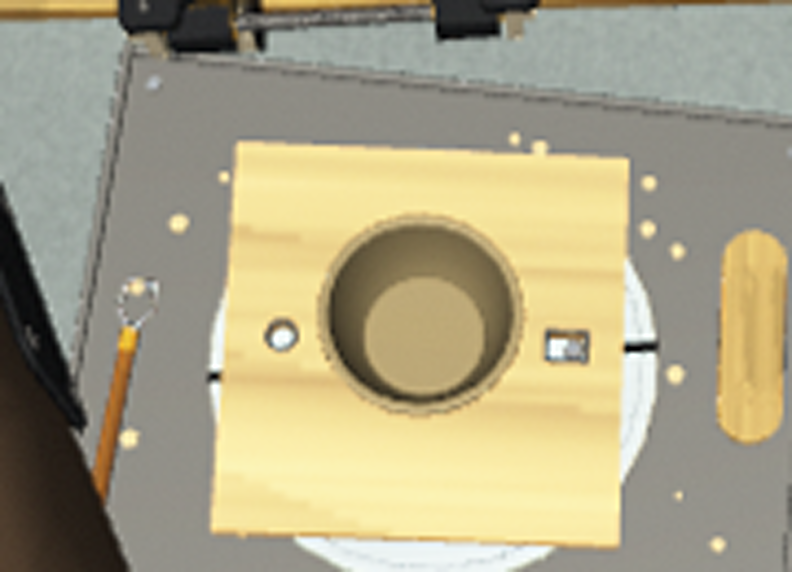

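The top crop shows the strokes at (210,377) and (657,346), the round hole at (282,335) and the slot at (567,346), with pin_r visible in the slot's right part.

```bash
python3 -c "
from h import *
pose((210,377),(657,346),(282,335),(567,346),.177)"
```

```text
head [0.57150862 0.06822169] 2.78072813436791 0.23865326839780768 bat [0.57883154 0.07190624] -3.5753807051572823 0.14991454455016634
```

Request:
carry_out(deltas=[[[0,0,0.322,-0.002,1],[0,0,0.322,-0.002,1],[0,0,0.322,-0.002,1],[-0.06,0,0.322,-0.002,1],[-0.11,0,0.322,-0.002,1]]])

```text
clock: 23.55
tool_pos: [0.708, 0.1028, 0.1658]
orientation: [180.0, -0.1, 2.9]
force: [-0.8, -0.4, -0.6]
opening: 0.0881
gripper_force: 0.0
```

Request:
carry_out(deltas=[[[-0.02,0,0,0,1],[-0.04,0,0,0,1],[-0.06,0,0,0,1],[-0.08,0,0,0,1],[-0.09,0,0,0,1]]])

```text
clock: 24.05
tool_pos: [0.6903, 0.1026, 0.1651]
orientation: [-179.9, -0.2, 2.9]
force: [3.8, 4.4, 0.3]
opening: 0.0879
gripper_force: 2.1
```

```bash
python3 -c "
from h import *
batpose(); look('i')"
```

```text
top 0.76 c [572.6  67.5] size [211.4 213.1] yaw 0.2
side 0.68 c [571.7  59. ] size [210.9 249.4] yaw 0.9
top hole_round [256.3 221.2] 0.63 [0.5707 0.1408]
top hole_slot [318.2 217.1] 0.81 [ 0.5772 -0.0023]
top bat [289.2 221.5] 0.8 [0.5706 0.0654]
side hole_round [273.3 248.4] 0.86 [0.5657 0.148 ]
side hole_slot [281.7 284.4] 0.19 [0.5308 0.2426]
side bat [277.6 228.3] 0.74 [0.5731 0.071 ]
```

Request:
carry_out(deltas=[[[-0.01,0,0,0,1],[-0.02,0,0,0,1],[-0.03,0,0,0,1],[-0.03,0,0,0,1]]])

```text
clock: 25.05
tool_pos: [0.684, 0.102, 0.1644]
orientation: [-180.0, -0.1, 2.9]
force: [3.8, 2.4, -3.0]
opening: 0.0876
gripper_force: 2.2
```

```bash
python3 -c "
from h import *
batpose(); look('i')"
```

```text
top 0.89 c [569.   68.3] size [214.1 210.8] yaw 2.6
side 0.56 c [568.3  62.7] size [208.4 257.1] yaw 2.9
top hole_round [255.9 223.5] 0.94 [0.5652 0.1417]
top hole_slot [318.4 218.7] 0.62 [ 0.5733 -0.0027]
top bat [289.4 221.7] 0.86 [0.5702 0.065 ]
side hole_round [273.5 246.1] 0.85 [0.5667 0.1411]
side bat [278.6 225.9] 0.65 [0.5726 0.0625]
```

View pics/i0.png

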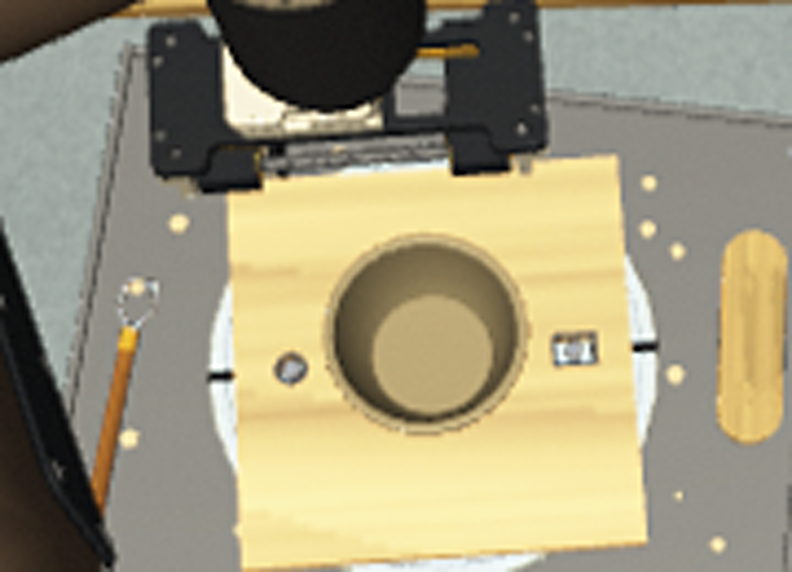

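Both holes now show pins: the round hole at (291,367) is filled grey and the slot at (575,349) has the pin in its middle. I back off and check that it is seated.

Request:
carry_out(deltas=[[[0.12,0,0,0,1],[0.15,0,-0.4,0,1],[0.15,0,-0.6,0,1],[0.15,0,-0.6,0,1]]])

```text
clock: 26.05
tool_pos: [0.7145, 0.1024, 0.2899]
orientation: [180.0, -0.3, 2.9]
force: [0.2, -0.6, 0.7]
opening: 0.0875
gripper_force: 0.0
```

```bash
python3 - <<'E'
from h import *
for z in(.172,.178): pose((210,376),(657,346),(291,367),(575,349),z)
batpose(.172); look('j')
s=ctrl.snapshot("side"); a=cv2.resize(s["color"][195:285,200:340,::-1],None,fx=5.7,fy=5.7,interpolation=cv2.INTER_CUBIC)
cv2.imwrite("pics/k.png",a)
E
```

```text
head [0.57178191 0.0682252 ] 2.6495698534528964 0.23863437421680478 bat [0.5705009  0.06774811] 2.4309869004217095 0.14984249193848592
head [0.57178191 0.0682252 ] 2.6495698534528964 0.23863437421680478 bat [0.56903719 0.0673526 ] 2.430986900421655 0.14894856174163426
top 0.71 c [570.9  67.2] size [217.6 213. ] yaw 2.7
side 0.6 c [569.4  58.3] size [209.9 257.4] yaw 2.9
top hole_round [257.2 221.2] 0.88 [0.5706 0.1387]
top hole_slot [320.3 217.3] 0.57 [ 0.5766 -0.0072]
top bat [287.8 224.8] 0.94 [0.5628 0.0688]
side hole_round [272.6 247.9] 0.64 [0.5673 0.1468]
side bat [277.  227.8] 0.63 [0.5746 0.0695]
```

View pics/k.png

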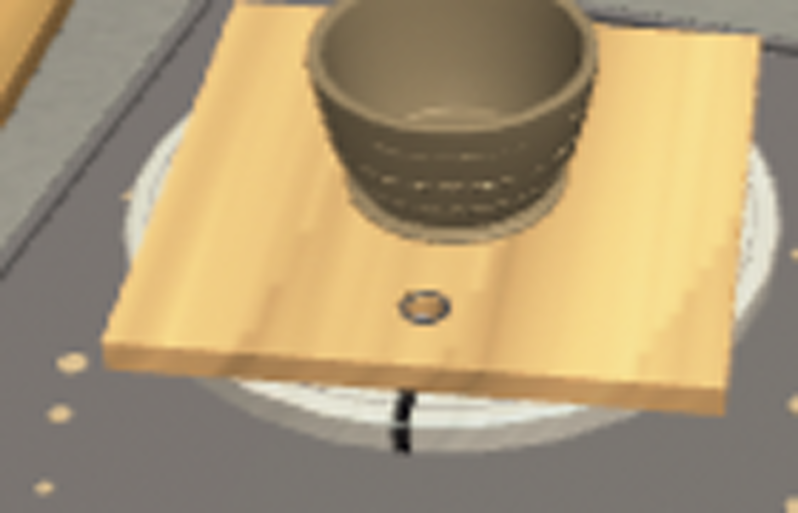

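The side crop shows the bat lying roughly aligned, with its near top corners at (103,343) and (727,388) and the far right one at (760,36). To check the height I project the seated model and compare.

```bash
python3 - <<'E'
from h import *
s=ctrl.snapshot("side"); t=ctrl.snapshot("top")
for z in(.16,.167):
  for nm,(x,y,a) in{"head":(.5718,.0682,2.65),}.items():
    a=np.radians(a);R=np.array([[np.cos(a),-np.sin(a)],[np.sin(a),np.cos(a)]])
    f=lambda P,h:np.c_[np.array(P)@R.T+[x,y],np.full(len(P),h)]
    C=[(.105,.105),(-.105,.105),(-.105,-.105),(.105,-.105),(0,.075),(0,-.075)]
    print(z,"side",np.round((project(s,f(C,z+.012))+.5-[200,195])*5.7-.5)[[0,1,2,4]].tolist(),"bot",np.round((project(s,f(C,z))+.5-[200,195])*5.7-.5)[[0,1]].tolist())
    print("  top",np.round((project(t,f(C,z+.012))+.5-[190,140])*4.4-.5).tolist())
    if z==.16: print(" rimL side",np.round((project(s,f([(0,.12)],.16))+.5-[200,195])*5.7-.5))
cv2.imwrite("pics/l.png",cv2.resize(t["color"][140:270,190:370,::-1],None,fx=4.4,fy=4.4,interpolation=cv2.INTER_CUBIC))
E
```

```text
0.16 side [[92.0, 339.0], [716.0, 387.0], [753.0, 35.0], [416.0, 306.0]] bot [[96.0, 366.0], [715.0, 414.0]]
  top [[226.0, 179.0], [240.0, 567.0], [646.0, 539.0], [616.0, 153.0], [290.0, 365.0], [574.0, 346.0]]
 rimL side [[395. 420.]]
0.167 side [[90.0, 324.0], [717.0, 371.0], [754.0, 20.0], [415.0, 290.0]] bot [[94.0, 351.0], [715.0, 399.0]]
  top [[224.0, 175.0], [238.0, 565.0], [647.0, 537.0], [617.0, 149.0], [288.0, 362.0], [574.0, 343.0]]
```

The rows match the fully-down height at every corner: the misfit is at most 4 px, and 7 mm would show as 15 px. I hand the job in.

```bash
python3 -c "
from h import *
print(ctrl.close_job())"
```

```text
the job is handed in; nothing more can be done
None
```

The bat was pushed over both pins and lay flat on the wheelhead in the last camera check, with the arm clear; the job was handed in at about 26 s and returned no verdict.

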